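# Swing the keeper clear, then seat a gearbox shaft in the V-block and hold it down

## Robot

A 6-joint arm with a two-finger parallel gripper is mounted at the origin on the work surface. World frame = base frame: x ahead of the robot, y to its left, z up, the work surface at z = 0. Lengths are in mm, angles in rad, forces in N, time in s.
With the tool pointing down it reaches from about 275 to 825 mm from the base axis. Payload 4.9 kg.
Tool frame: the origin (TCP) lies at the very end of the fingers, on their centre line; the grasp point (between the pads) lies 19 mm behind it; z points along the fingers, y is the direction in which the jaws open and shut (so a half turn about z gives the same grasp; the last joint's range is limited). The gripper opens to 85 mm and grips with 20 to 120 N. Pads are 22 mm wide; open, the fingers measure 114 mm over their backs; the gripper's body (76 mm by 85 mm) begins 54 mm behind the grasp point. The pads swing forward as they close: fully open they stand 13 mm farther back than shut.
Start: joints at [0.969, 0.326, -0.193, 1.052, 0, 1.437], TCP at [248.006, 490.929, 231.281] pointing down, gripper open.
Joint ranges: [-2.65, 2.65], [-0.97, 1.79], [-1.3, 1.35], [-1.93, 2.1], [-1.47, 1.37], [-3.14, 3.14]. Speed limits (rad/s): [2.57, 2.57, 3.14, 3.14, 3.14, 3.14].

## Interface

Orientations are given as [roll, pitch, yaw] about the fixed x, y, z axes, in that order (R = Rz(yaw) Ry(pitch) Rx(roll)).
In Python, from bench import bot, solve_ik, imaging gives the robot as it stands. Calls block until the motion is done:
- bot.move_ptp(position, orientation): joint-space move of the TCP to a pose.
- bot.movel(position, rot=None, max_speed=150, threshold=None): straight line of the TCP; rot=None keeps the orientation; max_speed is the mean speed in mm/s. With threshold (N) it stops when the force on the tool has changed by that much, and returns True; else False.
- bot.move_j(angles): joint-space move.
- bot.grip(opening, effort=None): opening from 0.0 (shut) to 1.0 (fully open); effort is the grip in N (None keeps the last); returns when the fingers have stopped.
- bot.dwell(seconds).
- solve_ik(position, orientation): joint angles nearest the present ones, or None.
- bot.get_state(): the state.
- imaging.capture(name): name is "side" or "top"; returns the picture (420x560x3 uint8, blue, green, red); there is no depth.
- imaging.camera_model(name): a dict with "K" (3x3 intrinsics, pixels), "position" and "rotation" of the camera in the world. Camera axes: x right, y up, looking along -z (the intrinsics and any distortion apply to the point x, -y, -z); pixel columns grow to the right and rows downward; lengths in mm; the calibration is good to about 2 mm. A picture is of the moment at which its call begins. camera_model takes no time and is no camera call.
A pose or a line that the arm cannot do raises bot.IKError and nothing moves.
- bot.sign_off(): hands the job in, once; it reports no verdict.
The state is a dict: "t": time; "qpos": joint angles; "joint_velocities": joint speeds; "effort": joint torques, N m; "tcp_pos": TCP position; "orientation": TCP orientation; "contact_force": force on the tool from outside, world axes, zero at the start; "wrist_torque": the same for the moment, N m; "opening": opening from 0.0 (shut) to 1.0 (fully open).
Only numpy, scipy, OpenCV 4.12 (cv2) and the standard library are available. Lean on these libraries where they do the work, as an engineer would, in place of code of your own. Each camera call takes 0.05 s, during which the arm holds its last target.

## Task

On the steel checking fixture, turn the keeper knob until its pointer stands on the index mark of the dial, which swings the keeper arm off the vee. Then take the plain smooth shaft (not the one with collars) off its wooden rest, lay it gently in the V-block, midway along it, and press it down squarely with about 15 N so that it bears firmly on both sloping faces; finish while still holding it pressed there. Leave the other parts on the bench where they are.

Things in the scene. Friction and masses are not known exactly. Their poses are not given: they have to be found in the camera images.
- shaft: plain smooth steel shaft, cylinder 32 mm in diameter, 150 mm long, 0.24 to 0.38 kg. Origin at its middle on its axis; its y runs along it. It starts lying in a wooden rest, axis 36 mm above the table. The rest (60 x 150 mm) has an 8 mm base board and two cross strips with low cleats under the shaft's ends; the middle 86 mm of the shaft is open for fingers down to the board
- fixture: fixed steel checking fixture with the V-block. Origin on the table under the middle of the vee; y runs along the vee towards the knob, z up. Base plate 12 mm thick, 90 mm wide in x, y = -75 to +165 mm. Its vee (90 degrees) is cut in two saddles centred at y = -50 and +50 mm, each 24 mm thick, 61 mm wide, 53.5 mm high; the 76 mm gap between them is open for fingers down to the base plate
- vee_seat (a point): the point where the middle of the shaft is when it is fully seated: 55 mm above the table, at the middle of the vee; same axes as the fixture (the seated shaft lies along this y, either way round)
- vee_near: the fixed sloping steel face (on both saddles) at the fixture's -x side; same origin and axes as the fixture. The seated shaft touches it along a line 11.3 mm below and 11.3 mm to the -x side of the shaft's axis
- vee_far: the opposite fixed sloping face, at the fixture's +x side; same origin and axes as the fixture; contact line 11.3 mm below and to the +x side of the shaft's axis
- keeper (a joint): angle of the keeper knob (rad), 0 to 2.4, growing clockwise seen from above; it stays where it is left (friction 0.06 N m). At 0 the pointer points along the fixture's +y and the keeper arm along -y, over the end of the vee, where it blocks the shaft. The pointer is on the index mark at 1.30. It starts between 0 and 0.5
- keeper_grip (a point): on the knob's vertical axis, 110 mm above the table (knob at fixture y = +125 mm). The knob is a black upright bar 14 mm thick, 44 mm long, top at 120 mm, on a steel hub 34 mm in diameter that ends at 87 mm; its length runs along this y, which turns with it. The keeper arm, a steel strip 14 mm wide at 78 to 84 mm height, reaches 65 mm along -y; the small black pointer is at the +y end
- index_mark (a point): the index mark: a short black radial line near the rim of the flat aluminium dial under the knob (dial 80 mm in diameter, top 74 mm above the table), 34.5 mm from the knob's axis
- stepped_shaft: a bystander: shaft of the same length and diameter but with three collars (42 and 48 mm in diameter) round its middle, lying in a rest of the same kind, axis 36 mm above the table; origin at its middle, y along it
- gear: a bystander: flat dark toothed gear, 77 mm in diameter, 26 mm high; origin under its centre
- bearing: a bystander: steel bearing ring 62 mm in diameter, 16 mm high; origin under its centre
- hammer: a bystander: hammer lying on the bench
- screwdriver: a bystander: screwdriver with a red handle lying on the bench
- spray_can: a bystander: upright spray can, 66 mm in diameter, 200 mm high; origin under its centre

How it is judged (in metres and radians):
On the way, in this order (a step that is already met when the one before it is completed fails the run):
1. the knob's pointer stands on the index mark (within 0.15 rad) with the shaft still in its rest (value of joint keeper between 1.15 and 1.45 rad and distance of shaft from where it was at the start of the episode below 0.02 m), for 0.2 s.
2. the plain shaft is held up off its rest by the fingers, middle at least 70 mm above the table (height (world z) of shaft above 0.07 m and contact force between shaft and the fingers above 0.5 N), for 0.2 s.
At the end, for the whole second after the job is handed in: Pointer within 0.15 rad of the mark; shaft at rest in the vee, its middle within 3 mm of the seat across and in height, 12 mm along, parallel within 0.04 rad; fingers on it (over 3 N), pressing so that each sloping face bears over 5 N (its weight alone gives under 2.7 N) (value of joint keeper between 1.15 and 1.45 rad and x of shaft in the frame of vee_seat between -0.003 and 0.003 m and z of shaft in the frame of vee_seat between -0.003 and 0.003 m and y of shaft in the frame of vee_seat between -0.012 and 0.012 m and angle between the y axis of shaft and the y axis of vee_seat, either way round below 0.04 rad and contact force between shaft and vee_near above 5 N and contact force between shaft and vee_far above 5 N and contact force between shaft and the fingers above 3 N and linear speed of shaft below 0.02 m/s); the arm keeps its last pose, push and grip.
It fails at once if another part on the bench is moved by more than 20 mm (distance of any of stepped_shaft, gear, bearing, hammer, screwdriver, spray_can from where it was at the start of the episode above 0.02 m).
It fails at once if the shaft is let go in mid-air (middle over 68 mm above the table, 13 mm above its seat) (height (world z) of shaft above 0.068 m and contact force between shaft and the fingers below 0.05 N).
It fails at once if the shaft is rammed into the vee (more than 90 N on one face) (contact force between shaft and vee_near above 90 N or contact force between shaft and vee_far above 90 N).
It also fails if it takes over 54 s, if anything falls off the work surface, if the arm or the gripper's body presses on something with over 40 N, if the wrist force passes 120 N, or if a joint passes its speed limit or range.

## Working session

There is one attempt and no reset: what is moved stays moved. The work goes in short steps, each a Python script; the robot and the scene stay as the last script left them, time stands still between calls to the robot, and variables do not carry over. Pictures are saved under pics/ and viewed, and the job is handed in when it is done.

```bash
ls; mkdir -p pics
python3 - <<'E'
from bench import bot, imaging
import cv2
for n in ("top","side"):
    cv2.imwrite(f"pics/{n}0.png",imaging.capture(n)); m=imaging.camera_model(n); print(n,{k:(v.tolist() if hasattr(v,'tolist') else v) for k,v in m.items()})
s=bot.get_state(); print(s)
E
```

```text
pics
top {'K': [[416.33919630748494, 0.0, 283.2958505371429], [0.0, 416.33919630748494, 207.24256572669864], [0.0, 0.0, 1.0]], 'position': [480.9261516212604, 6.348967932202797, 1202.5328421061772], 'rotation': [0.10891558644752009, -0.009304532438777269, -1.5653536712105498]}
side {'K': [[533.8758526768822, 0.0, 270.66852746574375], [0.0, 533.8758526768822, 203.05600752716452], [0.0, 0.0, 1.0]], 'position': [207.3354710654582, -1147.4286095690895, 924.7711768168401], 'rotation': [0.9584664305025059, 0.011927809811204337, -0.3326294548719431]}
{'t': 0.1, 'qpos': array([ 9.68769861e-01,  3.26891380e-01, -1.93465659e-01,  1.05197199e+00,
        2.52002069e-05,  1.43656917e+00]), 'joint_velocities': array([-3.20446656e-04,  1.20226690e-05,  1.94955874e-03, -8.99604749e-04,
        1.41635645e-03,  1.49764288e-04]), 'effort': array([ 2.59099055e-03, -4.44237435e+01,  2.63038713e+01,  7.84948032e-03,
        4.00703846e-05, -1.16386926e-05]), 'tcp_pos': array([247.71846601, 490.49598205, 230.57526519]), 'orientation': array([-3.14007711e+00, -2.30086063e-04,  2.67379315e+00]), 'contact_force': array([-0.10597989, -0.48147336, -0.40912622]), 'wrist_torque': array([-0.00388843, -0.0061665 , -0.01417925]), 'opening': 0.9975071370174388}
```

View pics/top0.png

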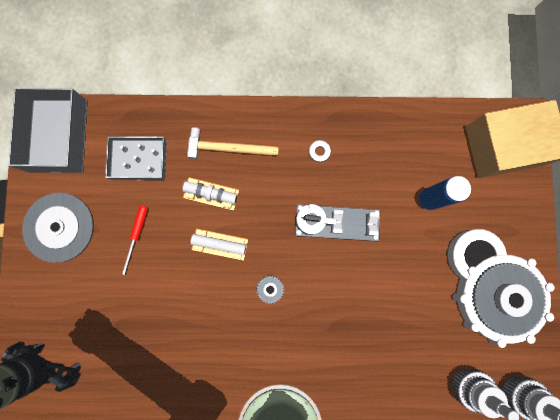

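View pics/side0.png

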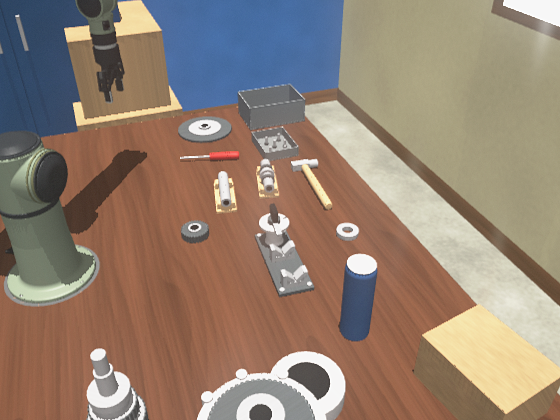

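The top view shows the plain shaft in its rest at about (219,244), the stepped shaft at (210,193), and the fixture from (297,220) to (379,224) with its knob at (312,219). I'll zoom in on the parts that matter.

```bash
cat > h.py <<'E'
import numpy as np, cv2
from scipy.spatial.transform import Rotation as R
from bench import imaging
def cam(n):
    m=imaging.camera_model(n); rot=np.array(m["rotation"],float)
    M=rot if rot.shape==(3,3) else R.from_euler('xyz',rot).as_matrix()
    return np.array(m["K"]),np.array(m["position"],float),M,m
def proj(n,P):
    K,c,M,_=cam(n); p=(np.atleast_2d(P)-c)@M; q=np.c_[p[:,0],-p[:,1],-p[:,2]]@K.T
    return q[:,:2]/q[:,2:]
def unproj(n,uv,z):
    K,c,M,_=cam(n); uv=np.atleast_2d(uv).astype(float)
    d=np.c_[uv,np.ones(len(uv))]@np.linalg.inv(K).T; d[:,1:]*=-1; d=d@M.T
    return c+d*((z-c[2])/d[:,2])[:,None]
def crop(n,img,x0,y0,w,h,s,name):
    cv2.imwrite(f"pics/{name}.png",cv2.resize(img[y0:y0+h,x0:x0+w],None,fx=s,fy=s,interpolation=cv2.INTER_CUBIC))
E
python3 - <<'E'
from h import *
t=cv2.imread("pics/top0.png"); s=cv2.imread("pics/side0.png")
crop("top",t,285,190,110,65,7,"tfix"); crop("top",t,175,170,80,100,6,"tsh"); crop("side",s,180,150,150,150,4,"sfix")
for n in("top","side"): print(n,cam(n)[3].keys(),proj(n,[0,0,0]).round(1), proj(n,[248,491,231]).round(1))
print(unproj("top",[[219,244],[312,219],[338,222],[379,224]],50).round(0))
E
```

```text
top dict_keys(['K', 'position', 'rotation']) [[280.6 429. ]] [[ 63.2 355.8]]
side dict_keys(['K', 'position', 'rotation']) [[ 52.2 272.5]] [[115.5  99.7]]
[[ 504.  173.   50.]
 [ 575.  -84.   50.]
 [ 567. -156.   50.]
 [ 562. -270.   50.]]
```

View pics/tfix.png

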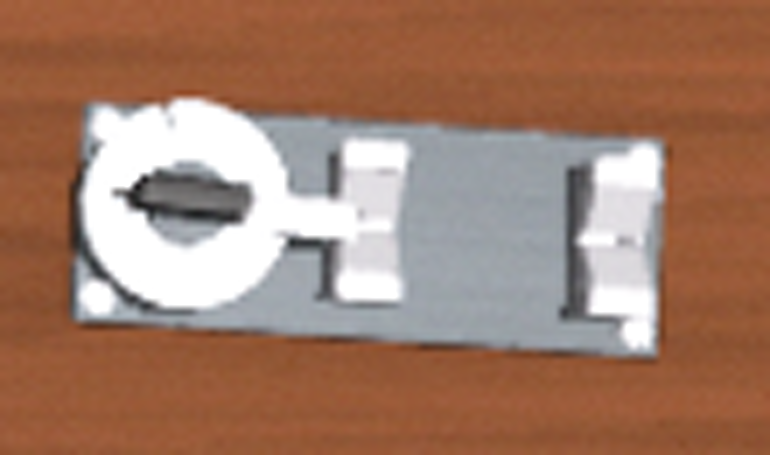

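View pics/tsh.png

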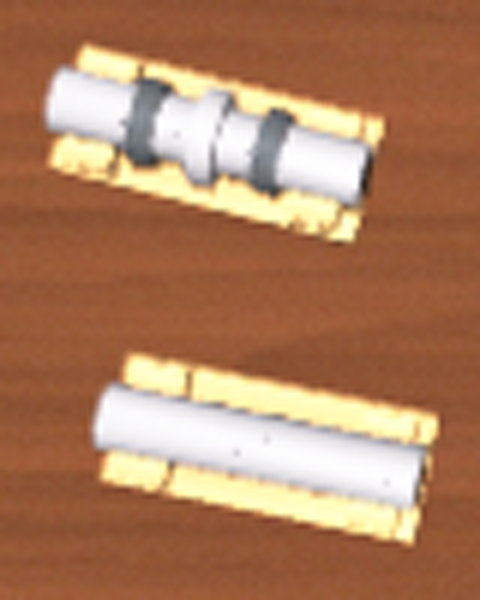

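View pics/sfix.png

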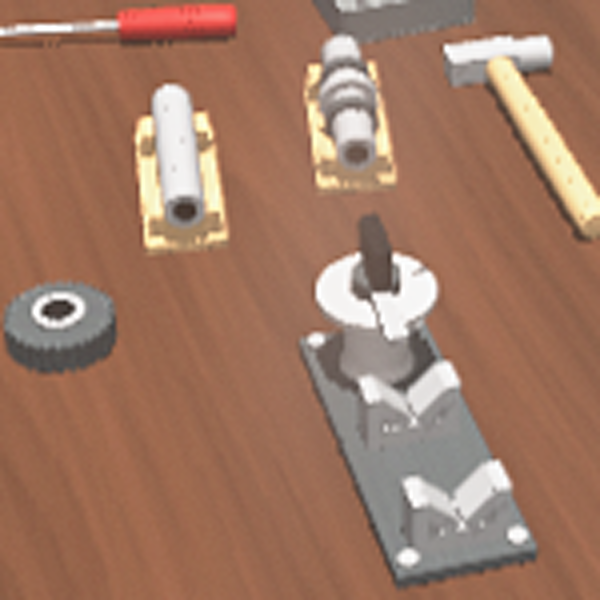

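```bash
cat > fit.py <<'E'
from h import *
from scipy.optimize import minimize, least_squares
# fixture base-plate corners (z=12): fixture coords (x,y)
loc=np.array([[45,165],[45,-75],[-45,-75],[-45,165]],float)
px=np.array([[88,103],[663,142],[657,356],[75,320]])/7+[285,190]-0.43
def fx(p,l): c,s=np.cos(p[2]),np.sin(p[2]); return np.c_[p[0]+c*l[:,0]-s*l[:,1],p[1]+s*l[:,0]+c*l[:,1]]
w=unproj("top",px,12)[:,:2]
r=least_squares(lambda p:(fx(p,loc)-w).ravel(),[567,-156,0]); print("fix top",r.x.round(4),(r.fun.reshape(-1,2)).round(1).tolist())
# side: left corner near knob (-45,165), right-bottom (45,-75), bottom-left (-45,-75)
px2=np.array([[300,338],[537,550],[400,587]])/4+[180,150]-0.375
l2=np.array([[-45,165],[45,-75],[-45,-75]],float); w2=unproj("side",px2,12)[:,:2]
r2=least_squares(lambda p:(fx(p,l2)-w2).ravel(),[567,-156,0]); print("fix side",r2.x.round(4),(r2.fun.reshape(-1,2)).round(1).tolist())
# shaft silhouettes
def cyl(p):
    a=np.linspace(0,2*np.pi,60); P=[]
    for e in(-75,75):
        x=16*np.cos(a); z=36+16*np.sin(a); xy=fx(p,np.c_[x,np.full(60,e)]); P.append(np.c_[xy,z])
    return np.vstack(P)
for n,f,(x0,y0,ww,hh) in(("top","pics/top0.png",(182,222,75,48)),("side","pics/side0.png",(207,165,35,47))):
    im=cv2.imread(f)[y0:y0+hh,x0:x0+ww].astype(float)
    S=4; im4=cv2.resize(im,None,fx=S,fy=S,interpolation=cv2.INTER_CUBIC)
    sat=im4.max(2)-im4.min(2); m=(sat<35)&(im4.max(2)>(90 if n=="side" else 120))
    if n=="side":
        m=(sat<40)
    m=m.astype(np.uint8); m=cv2.morphologyEx(m,cv2.MORPH_OPEN,np.ones((9,9)));
    k,lab,st,_=cv2.connectedComponentsWithStats(m); b=1+st[1:,4].argmax(); m=(lab==b).astype(np.uint8)
    m=cv2.morphologyEx(m,cv2.MORPH_CLOSE,np.ones((9,9)))
    cnt=max(cv2.findContours(m,0,2)[0],key=len); m[:]=0; cv2.fillPoly(m,[cnt],1)
    def cost(p):
        q=(proj(n,cyl(p))-[x0,y0]+0.5)*S-0.5
        h=cv2.convexHull((q*16).round().astype(np.int32)); t=np.zeros_like(m); cv2.fillConvexPoly(t,h,1,shift=4)
        return float(np.sum(t!=m))
    best=minimize(cost,[504,173,-0.2],method="Nelder-Mead",options=dict(initial_simplex=[[504,173,-.2],[512,173,-.2],[504,181,-.2],[504,173,-.05]],xatol=.05,fatol=.5))
    print("shaft",n,best.x.round(3),best.fun,m.sum())
    q=(proj(n,cyl(best.x))-[x0,y0]+0.5)*S-0.5
    cv2.drawContours(im4,[cnt],-1,(0,255,0),1); cv2.polylines(im4,[cv2.convexHull(q.astype(np.int32))],True,(0,0,255),1); cv2.imwrite(f"pics/fit_{n}.png",cv2.resize(im4,None,fx=2,fy=2))
E
python3 fit.py
```

```text
fix top [ 5.658248e+02 -2.048183e+02 -5.800000e-02] [[0.3, 1.1], [1.0, -1.7], [-1.0, -0.7], [-0.4, 1.2]]
fix side [ 5.64879e+02 -2.11270e+02 -6.39000e-02] [[-0.9, -2.9], [1.0, -2.1], [-0.0, 5.0]]
shaft top [ 5.04556e+02  1.77285e+02 -1.78000e-01] 1136.0 9271
shaft side [ 5.03508e+02  1.75645e+02 -1.88000e-01] 476.0 5499[ WARN:0@1.141] global loadsave.cpp:1063 imwrite_ Unsupported depth image for selected encoder is fallbacked to CV_8U.
```

View pics/fit_top.png

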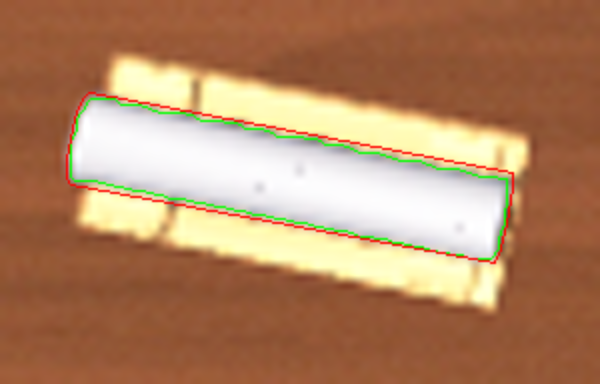

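View pics/fit_side.png

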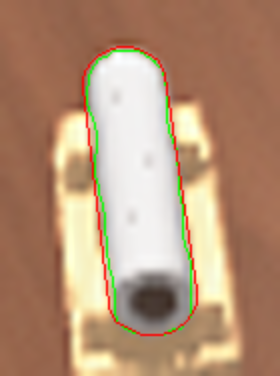

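```bash
cat > ov.py <<'E'
from h import *
import sys
F=[float(v) for v in sys.argv[1:4]]; th=float(sys.argv[4]); suf=sys.argv[5]; out=sys.argv[6]
c,s=np.cos(F[2]),np.sin(F[2])
def W(P): P=np.array(P,float); return np.c_[F[0]+c*P[:,0]-s*P[:,1],F[1]+s*P[:,0]+c*P[:,1],P[:,2]]
L=[]
L.append([[45,165,12],[45,-75,12],[-45,-75,12],[-45,165,12]])
for y in(-62,-38,38,62): L.append([[-30.5,y,53.5],[-30.5,y,12],[30.5,y,12],[30.5,y,53.5]])
a=np.linspace(0,6.283,50)
L.append(np.c_[40*np.cos(a),125+40*np.sin(a),74+0*a])
def K(P):
    P=np.array(P,float); ct,st=np.cos(-th),np.sin(-th); return np.c_[ct*P[:,0]-st*P[:,1],125+st*P[:,0]+ct*P[:,1],P[:,2]]
L.append(K([[7,22,120],[7,-22,120],[-7,-22,120],[-7,22,120]]))
L.append(K([[7,0,84],[7,-65,84],[-7,-65,84],[-7,0,84]]))
ps=[]
for n,(x0,y0,w,h,S) in(("top",(285,190,110,65,7)),("side",(245,190,85,110,5))):
    im=cv2.imread(f"pics/{n}{suf}.png")[y0:y0+h,x0:x0+w]; im=cv2.resize(im,None,fx=S,fy=S,interpolation=cv2.INTER_CUBIC)
    for l in L:
        q=(proj(n,W(l))-[x0,y0]+.5)*S; cv2.polylines(im,[q.round().astype(np.int32)],True,(0,0,255),1)
    cv2.imwrite(f"pics/{out}_{n}.png",im)
E
python3 ov.py 565.8 -206 -0.060 0.1 0 ova
```

```text
(no output)
```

View pics/ova_top.png

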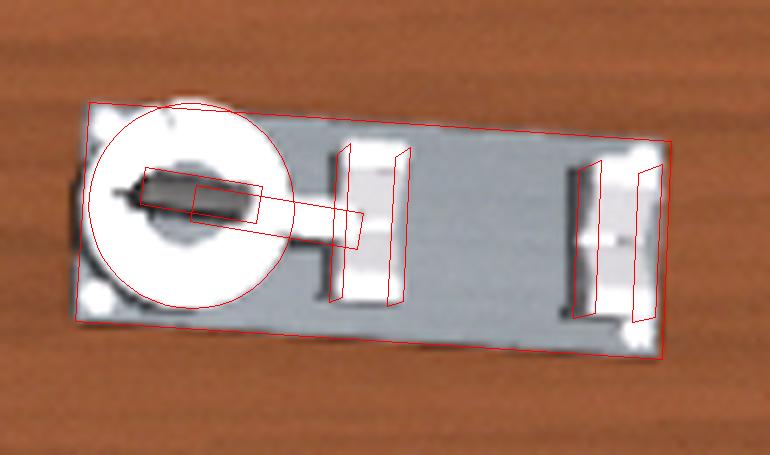

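View pics/ova_side.png

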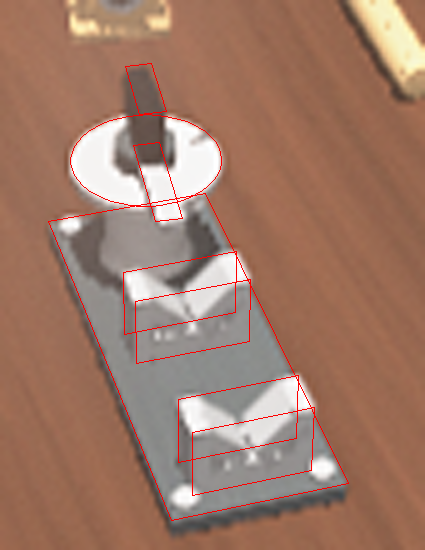

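```bash
python3 ov.py 566.3 -204.8 -0.060 0.05 0 ovb
python3 - <<'E'
from bench import solve_ik
import numpy as np
for y in (1.46,1.46-np.pi,0.21,0.21-np.pi, np.pi/2-.18,-np.pi/2-.18):
    for p in((573.5,-80,95),(573.5,-80,160),(504,176.5,17)):
        q=solve_ik(p,[np.pi,0,y]); print(round(y,2),p,None if q is None else np.round(q,2))
E
```

```text
1.46 (573.5, -80, 95) [-0.27  0.5  -0.3   0.77  0.    1.42]
1.46 (573.5, -80, 160) [-0.27  0.43 -0.22  0.91  0.    1.42]
1.46 (504, 176.5, 17) [ 0.2   0.54 -0.49  0.54  0.    1.88]
-1.68 (573.5, -80, 95) [-0.27  0.5  -0.3   0.77  0.   -1.73]
-1.68 (573.5, -80, 160) [-0.27  0.43 -0.22  0.91  0.   -1.73]
-1.68 (504, 176.5, 17) [ 0.2   0.54 -0.49  0.54  0.   -1.26]
0.21 (573.5, -80, 95) [-0.27  0.5  -0.3   0.77  0.    2.67]
0.21 (573.5, -80, 160) [-0.27  0.43 -0.22  0.91  0.    2.67]
0.21 (504, 176.5, 17) [ 0.2   0.54 -0.49  0.54  0.    3.13]
-2.93 (573.5, -80, 95) [-0.27  0.5  -0.3   0.77  0.   -0.48]
-2.93 (573.5, -80, 160) [-0.27  0.43 -0.22  0.91  0.   -0.48]
-2.93 (504, 176.5, 17) [ 0.2   0.54 -0.49  0.54  0.   -0.01]
1.39 (573.5, -80, 95) [-0.27  0.5  -0.3   0.77  0.    1.48]
1.39 (573.5, -80, 160) [-0.27  0.43 -0.22  0.91  0.    1.48]
1.39 (504, 176.5, 17) [ 0.2   0.54 -0.49  0.54  0.    1.95]
-1.75 (573.5, -80, 95) [-0.27  0.5  -0.3   0.77  0.   -1.66]
-1.75 (573.5, -80, 160) [-0.27  0.43 -0.22  0.91  0.   -1.66]
-1.75 (504, 176.5, 17) [ 0.2   0.54 -0.49  0.54  0.   -1.19]
```

View pics/ovb_top.png

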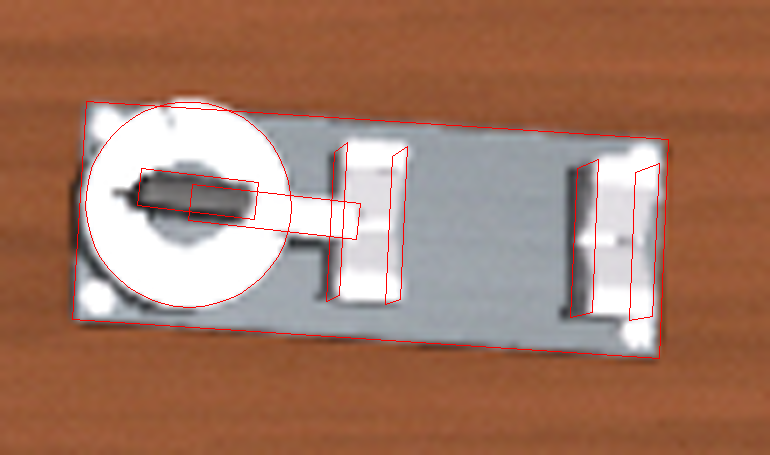

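The overlay of my fixture model fits both views: vee origin at about (566.5,-204.5), yaw -0.06, knob angle about 0.05. Next is the knob.

```bash
python3 - <<'E'
from bench import bot, imaging
import numpy as np, cv2
k=np.array([574.0,-80.0]); y0=np.pi/2-.06-.05
def st(m):
    s=bot.get_state(); print(m,round(s["t"],2),s["tcp_pos"].round(1),s["orientation"].round(3),s["contact_force"].round(1),s["wrist_torque"].round(2),round(s["opening"],3))
bot.move_ptp([*k,190],[np.pi,0,y0]); st("above")
print(bot.movel([*k,96],max_speed=100,threshold=12)); st("down")
cv2.imwrite("pics/top1.png",imaging.capture("top"));cv2.imwrite("pics/side1.png",imaging.capture("side"))
bot.grip(0.0,40); st("grip")
E
python3 -c "
from h import *
crop('',cv2.imread('pics/side1.png'),200,120,130,130,5,'s1c')"
```

```text
above 2.44 [574.1 -79.  190.1] [ 3.141 -0.     1.462] [ 0.9 -0.6  0.4] [ 0.07 -0.05 -0.03] 1.005
False
down 3.53 [574.6 -80.1  96.6] [3.14  0.    1.461] [-0.1 -0.9  1.4] [-0.01 -0.01 -0.01] 0.997
grip 4.28 [573.1 -79.9  96.2] [-3.14   0.     1.461] [-4.   0.6  5.3] [ 0.05  0.81 -0.05] 0.154
```

View pics/s1c.png

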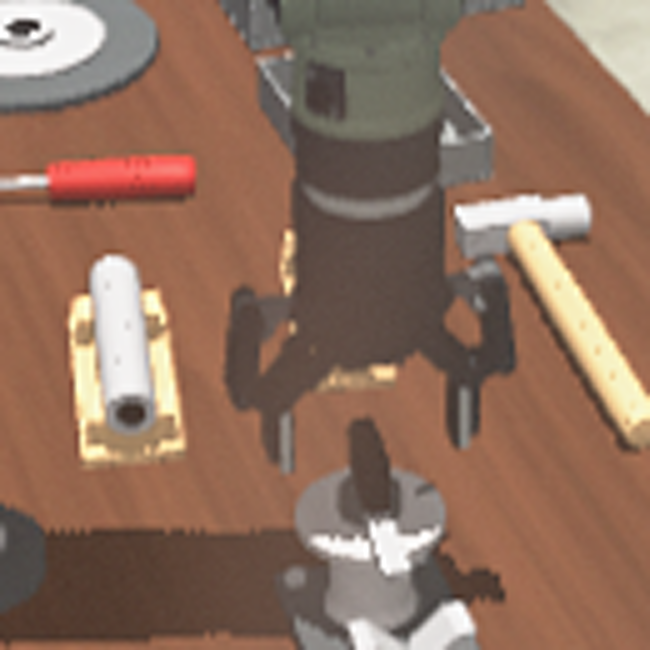

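The fingers straddle the bar, and the opening of 0.154 (about 13 mm) means it's gripped. The side force also puts the knob about 1 mm further toward -x. Now I'll turn it.

```bash
python3 - <<'E'
from bench import bot, imaging
import numpy as np, cv2
k=np.array([572.9,-80.0]); y0=np.pi/2-.06-.05
def st(m):
    s=bot.get_state(); print(m,round(s["t"],2),s["tcp_pos"].round(1),s["orientation"].round(3),s["contact_force"].round(1),s["wrist_torque"].round(2),round(s["opening"],3))
for a in (0.4,0.8,1.25):
    bot.movel([*k,96],[np.pi,0,y0-a]); st(a)
cv2.imwrite("pics/top2.png",imaging.capture("top"));cv2.imwrite("pics/side2.png",imaging.capture("side"))
E
python3 -c "
from h import *
crop('',cv2.imread('pics/side2.png'),220,160,110,130,5,'s2c')"
```

```text
0.4 4.83 [573.8 -80.2  96.2] [ 3.140e+00 -1.000e-03  1.062e+00] [ 1.8 -1.1  0.3] [-0.13 -0.42  0.  ] 0.154
0.8 5.38 [574.4 -80.7  96.2] [ 3.139e+00 -1.000e-03  6.630e-01] [ 5.2 -1.6 -2.7] [-0.54 -0.97 -0.03] 0.152
1.25 5.98 [574.7 -81.5  96.2] [ 3.138e+00 -3.000e-03  2.130e-01] [ 6.1 -4.5 -3.5] [-0.99 -1.17 -0.06] 0.155
```

View pics/s2c.png

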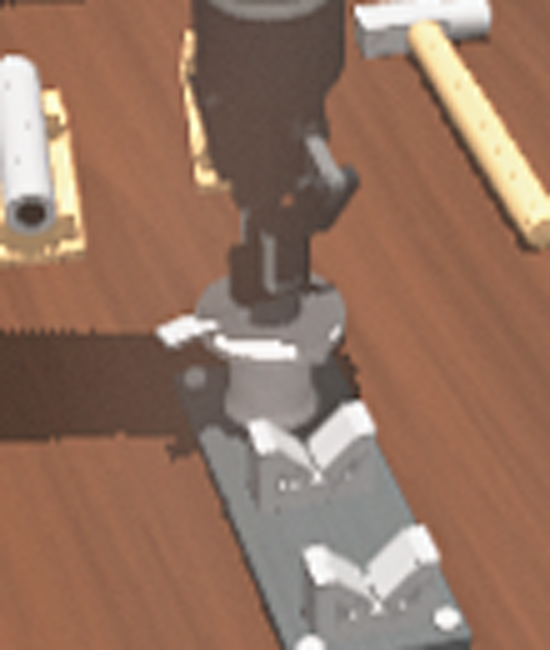

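The arm has swung off the vee and the tool yaw puts the knob at about 1.30. I'll release it, retreat, and check the pointer.

```bash
python3 - <<'E'
from bench import bot, imaging
import numpy as np, cv2
def st(m):
    s=bot.get_state(); print(m,round(s["t"],2),s["tcp_pos"].round(1),s["orientation"].round(3),s["contact_force"].round(1),s["wrist_torque"].round(2),round(s["opening"],3))
bot.grip(1.0); st("open")
bot.movel([573,-80,180]); 
bot.move_ptp([504,177,140],[np.pi,0,np.pi/2-.183]); st("above shaft")
cv2.imwrite("pics/top3.png",imaging.capture("top"));cv2.imwrite("pics/side3.png",imaging.capture("side"))
E
python3 ov.py 566 -206 -0.060 1.30 3 ovc
python3 -c "
from h import *
crop('',cv2.imread('pics/side3.png'),160,60,180,140,4,'s3c')"
```

```text
open 6.78 [572.9 -80.   96. ] [-3.142  0.     0.211] [-1.1  0.4  0.7] [ 0.03 -0.04 -0.03] 1.002
above shaft 8.53 [504.3 176.4 139.7] [3.142e+00 1.000e-03 1.386e+00] [ 0.4 -0.5  0.1] [-0.    0.01 -0.01] 0.998
```

View pics/ovc_top.png

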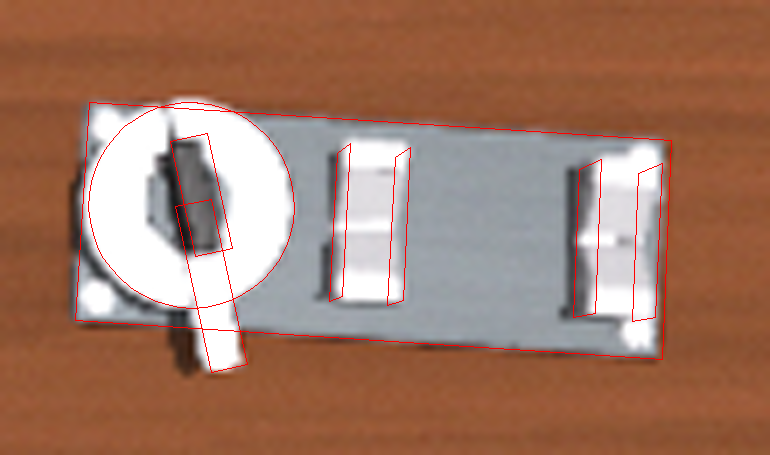

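View pics/s3c.png

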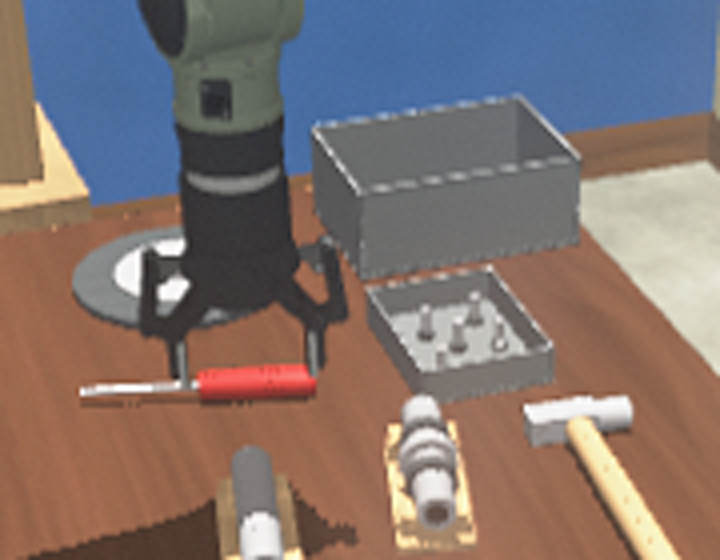

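View pics/ovc_side.png

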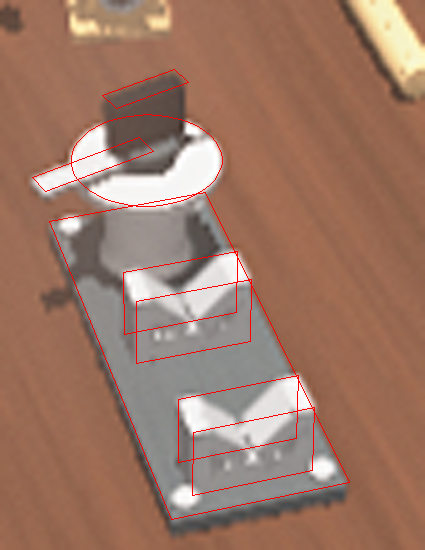

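The pointer tip at (172,130) in the 7x crop meets the index mark at (170,118), so the knob is set. The gripper is above the plain shaft, so I'll grasp it.

```bash
python3 - <<'E'
from bench import bot, imaging
import numpy as np, cv2
def st(m):
    s=bot.get_state(); print(m,round(s["t"],2),s["tcp_pos"].round(1),s["orientation"].round(3),s["contact_force"].round(1),s["wrist_torque"].round(2),round(s["opening"],3))
print(bot.movel([504,176.5,14.5],max_speed=100,threshold=12)); st("down")
bot.grip(0.0,30); st("grip30"); 
bot.grip(0.0,80); st("grip80")
s=bot.get_state(); p=s["tcp_pos"]
bot.movel([504,176.5,30],max_speed=40); st("lift15")
bot.movel([504,176.5,120],max_speed=100); bot.dwell(0.4); st("lift")
cv2.imwrite("pics/top4.png",imaging.capture("top"));cv2.imwrite("pics/side4.png",imaging.capture("side"))
E
python3 -c "
from h import *
crop('',cv2.imread('pics/side4.png'),170,80,120,130,4,'s4c');crop('',cv2.imread('pics/top4.png'),150,180,130,120,4,'t4c')"
```

```text
False
down 10.04 [504.6 176.6  15.1] [ 3.14  -0.     1.388] [-0.1 -0.1  0.2] [-0.02  0.01 -0.02] 1.004
grip30 10.58 [504.2 176.6  14.8] [ 3.141 -0.     1.388] [-0.7  0.   4.1] [-0.05  0.09 -0.  ] 0.366
grip80 10.8 [504.3 176.6  15. ] [ 3.141 -0.     1.388] [-0.2 -0.6  5.5] [-0.04  0.17 -0.  ] 0.355
lift15 11.34 [504.  176.5  30.1] [ 3.141 -0.     1.388] [ 0.6 -0.8 -3.7] [-0.    0.02 -0.08] 0.352
lift 12.79 [503.9 176.5 119.8] [-3.141  0.     1.388] [ 1.5  0.5 -3.1] [-0.03  0.01  0.02] 0.354
```

View pics/s4c.png

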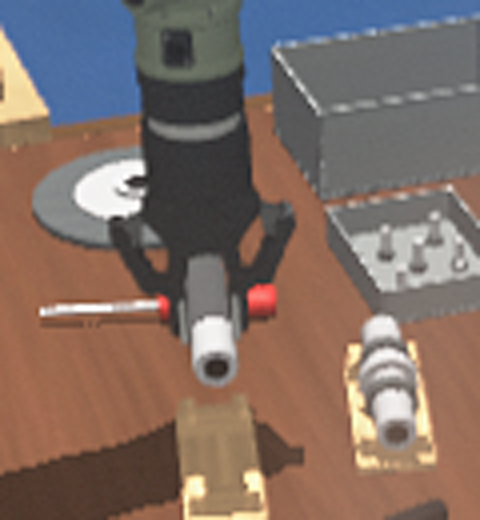

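View pics/t4c.png

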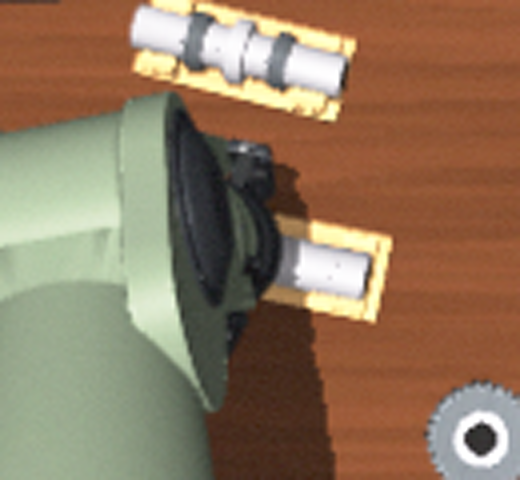

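The plain shaft is held up at about 141 mm and the wrist reads about 3 N of load. I'll carry it over the knob with clearance and look before descending.

```bash
python3 - <<'E'
from bench import bot, imaging
import numpy as np, cv2
def st(m):
    s=bot.get_state(); print(m,round(s["t"],2),s["tcp_pos"].round(1),s["orientation"].round(3),s["contact_force"].round(1),s["wrist_torque"].round(2),round(s["opening"],3))
bot.movel([504,176.5,165],max_speed=120)
r=[np.pi,0,np.pi/2-.06]
bot.movel([565.8,-207,165],r,max_speed=180); bot.dwell(.2); st("over")
bot.movel([565.8,-207,75],max_speed=100); bot.dwell(.5); st("pre")
cv2.imwrite("pics/top5.png",imaging.capture("top"));cv2.imwrite("pics/side5.png",imaging.capture("side"))
E
python3 -c "
from h import *
crop('',cv2.imread('pics/side5.png'),235,160,110,140,4,'s5c');crop('',cv2.imread('pics/top5.png'),280,180,120,90,6,'t5c')"
```

```text
over 15.93 [ 565.9 -206.6  165.1] [ 3.142 -0.     1.511] [-0.5 -0.7 -2.5] [ 0.02 -0.03  0.01] 0.349
pre 17.48 [ 565.8 -207.    75.1] [3.141 0.    1.511] [-0.3  0.7 -3.5] [-0.   -0.01 -0.03] 0.351
```

View pics/s5c.png

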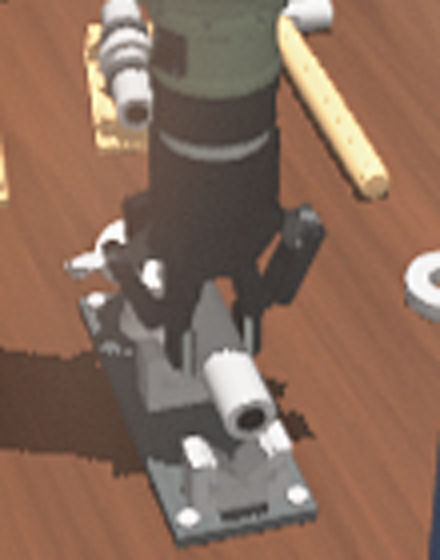

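View pics/t5c.png

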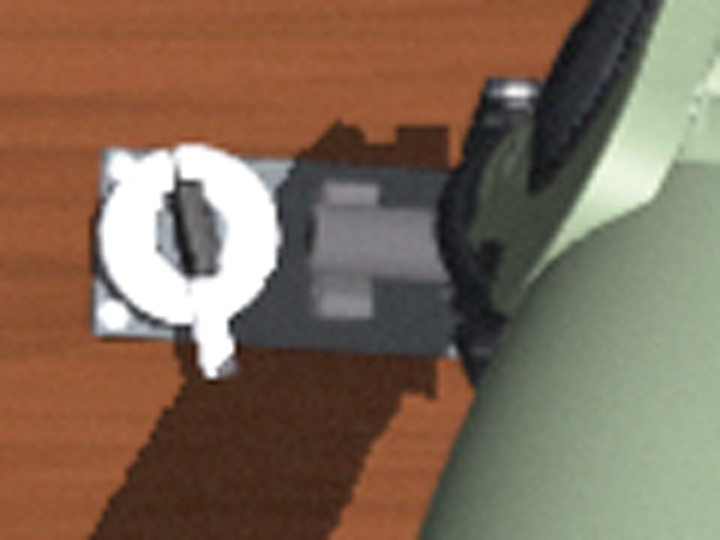

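```bash
python3 -c "
from h import *
print(unproj('top',[[313/6+280,240/6+180]],[112]), unproj('top',[[313/6+280,240/6+180]],[96]))
# saddle +y top edge & lateral edges, z 53.5 : from tfix (340..410)
print(unproj('top',np.array([[335,145],[335,300]])/7+[285,190],53.5))
print(unproj('side',np.array([[262,435]])/4+[235,160],80))
print(proj('side',[[565.8+75*-.06,-207-75,80]])*1, np.array([262,435])/4+[235,160])
"
```

```text
[[ 567.32221355 -131.82402969  112.        ]] [[ 568.58979297 -133.85126618   96.        ]]
[[ 597.8236377  -141.34523637   53.5       ]
 [ 536.37640063 -140.88368468   53.5       ]]
[[ 568.82028257 -284.03312895   80.        ]]
[[297.18764123 268.93375735]] [300.5  268.75]
```

Run:
```python
from bench import bot, imaging
import numpy as np, cv2
def st(m):
    s=bot.get_state(); print(m,round(s["t"],2),s["tcp_pos"].round(2),s["orientation"].round(3),s["contact_force"].round(1),s["wrist_torque"].round(2),round(s["opening"],3))
bot.movel([565.8,-205.2,50],max_speed=60); bot.dwell(.3); st("pre2")
print(bot.movel([565.8,-205.2,30],max_speed=15,threshold=5)); st("touch"); bot.dwell(.3); st("touch+")
```

```text
pre2 18.44 [ 566.06 -205.35   50.36] [3.141 0.    1.511] [ 0.1 -0.2 -3. ] [-0.02  0.03 -0.  ] 0.353
True
touch 19.42 [ 565.82 -205.19   34.22] [-3.142 -0.     1.512] [0.3 0.  4.8] [-0.01 -0.09  0.22] 0.353
touch+ 19.72 [ 565.81 -205.19   34.2 ] [-3.141 -0.     1.511] [1.2 0.4 6.8] [-0.08 -0.06  0.25] 0.349
```

It touched at z=34.2, where 34.0 was predicted for a seated shaft, with almost no side force. Now I'll press up to about 15 N.

```bash
python3 - <<'E'
from bench import bot, imaging
import numpy as np, cv2
def rd(n=10):
    f=[];t=[]
    for _ in range(n):
        bot.dwell(.03); s=bot.get_state(); f.append(s["contact_force"]); t.append(s["wrist_torque"])
    return np.mean(f,0),np.mean(t,0),s
z=34.2
for i in range(14):
    f,t,s=rd(); print(round(z,2),f.round(1),t.round(2),s["tcp_pos"].round(2),s["orientation"].round(4),round(s["t"],2))
    if f[2]>14: break
    z-=0.5 if f[2]<10 else .25
    bot.movel([565.8,-205.2,z],max_speed=10,threshold=25)
cv2.imwrite("pics/top6.png",imaging.capture("top"));cv2.imwrite("pics/side6.png",imaging.capture("side"))
E
python3 -c "
from h import *
crop('',cv2.imread('pics/side6.png'),235,160,110,140,4,'s6c');crop('',cv2.imread('pics/top6.png'),280,180,120,90,6,'t6c')"
```

```text
34.2 [ 0.1 -0.4  5.8] [-0.05 -0.06  0.25] [ 565.78 -205.19   34.18] [-3.1414 -0.      1.5114] 20.05
33.7 [-2.2  0.8  6.4] [0.14 0.39 0.27] [ 565.8  -205.2    34.19] [-3.1387e+00 -1.1000e-03  1.5113e+00] 20.7
33.2 [-3.1  1.3  9.7] [0.26 0.58 0.28] [ 565.81 -205.21   34.14] [-3.1388e+00 -1.0000e-03  1.5113e+00] 21.28
32.7 [-4.2  1.7 12.9] [0.35 0.81 0.27] [ 565.84 -205.21   34.12] [-3.1390e+00 -9.0000e-04  1.5113e+00] 21.87
32.45 [-4.9  2.1 14.8] [0.4  0.95 0.24] [ 565.85 -205.23   34.12] [-3.1391e+00 -9.0000e-04  1.5113e+00] 22.45
```

View pics/s6c.png

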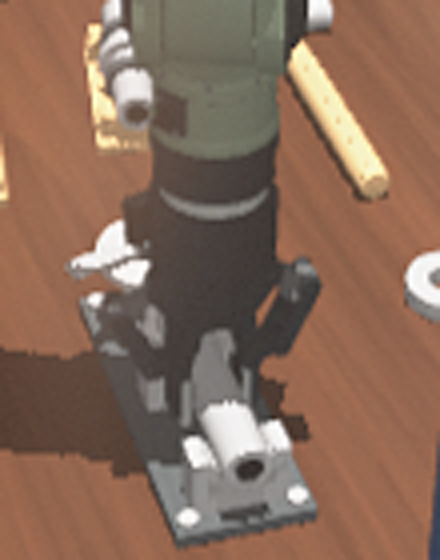

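View pics/t6c.png

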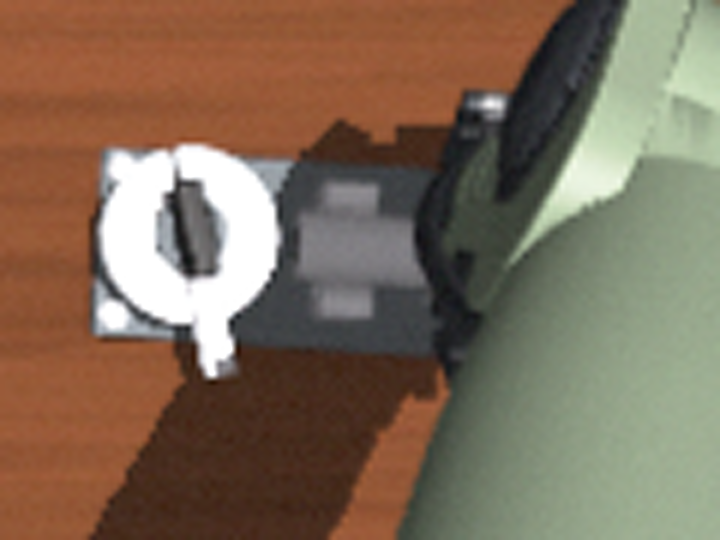

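Pressed at about 15 N, but the reading shows a 5 N side bias toward the far face. I'll trim the commanded x a little and check the seat position along the vee.

Run:
```python
from bench import bot
from h import unproj
import numpy as np
e=unproj('top',[[297/6+280,247/6+180]],68); sd=unproj('top',[[315/6+280,190/6+180],[315/6+280,305/6+180]],53.5); print(e.round(1),sd.round(1))
def rd(n=10):
    f=[];t=[]
    for _ in range(n):
        bot.dwell(.03); s=bot.get_state(); f.append(s["contact_force"]); t.append(s["wrist_torque"])
    return np.mean(f,0),np.mean(t,0),s
for x in (565.2,564.7):
    bot.movel([x,-205.2,32.45],max_speed=10,threshold=25)
    f,t,s=rd(); print(x,f.round(1),t.round(2),s["tcp_pos"].round(2),s["orientation"].round(4),round(s["t"],2),"faces",((f[2]+3.3+f[0])/2**.5).round(1),((f[2]+3.3-f[0])/2**.5).round(1))
```

```text
[[ 567.6 -130.1   68. ]] [[ 595.2 -140.3   53.5]
 [ 542.  -139.9   53.5]]
565.2 [-3.3  2.  13.4] [0.43 0.61 0.26] [ 565.83 -205.21   34.09] [-3.1402e+00 -1.1000e-03  1.5114e+00] 23.13 faces 9.5 14.1
564.7 [-1.7  2.1 12.5] [0.42 0.36 0.23] [ 565.8  -205.21   34.09] [-3.1411e+00 -1.2000e-03  1.5115e+00] 23.72 faces 10.0 12.4
```

```bash
python3 - <<'E'
from bench import bot, imaging
import numpy as np, cv2
def rd(n=10):
    f=[];t=[]
    for _ in range(n):
        bot.dwell(.03); s=bot.get_state(); f.append(s["contact_force"]); t.append(s["wrist_torque"])
    return np.mean(f,0),np.mean(t,0),s
for x,z,y in ((564.4,32.2,1.5158),(564.2,32.1,1.521)):
    bot.movel([x,-205.2,z],[np.pi,0,y],max_speed=10,threshold=25)
    for _ in range(2):
        f,t,s=rd(); print(x,f.round(1),t.round(2),s["tcp_pos"].round(2),s["orientation"].round(4),round(s["t"],2),"faces",((f[2]+3.3+f[0])/2**.5).round(1),((f[2]+3.3-f[0])/2**.5).round(1),round(s["opening"],3))
cv2.imwrite("pics/top7.png",imaging.capture("top"))
E
python3 -c "
from h import *
crop('',cv2.imread('pics/top7.png'),280,180,120,90,6,'t7c')"
```

```text
564.4 [-1.3  2.4 12.5] [0.43 0.3  0.16] [ 565.73 -205.25   33.94] [3.1387e+00 1.0000e-04 1.5162e+00] 24.3 faces 10.2 12.1 0.35
564.4 [-1.4  2.1 12.5] [0.42 0.28 0.17] [ 565.75 -205.24   33.95] [3.1387e+00 1.0000e-04 1.5162e+00] 24.63 faces 10.2 12.1 0.355
564.2 [-1.1  2.5 12.5] [ 0.49  0.22 -0.13] [ 565.76 -205.23   33.95] [ 3.1382 -0.      1.5207] 25.22 faces 10.3 11.9 0.354
564.2 [-0.8  2.9 12.5] [ 0.5   0.23 -0.09] [ 565.74 -205.23   33.95] [ 3.1382 -0.      1.5207] 25.55 faces 10.6 11.7 0.354
```

View pics/t7c.png

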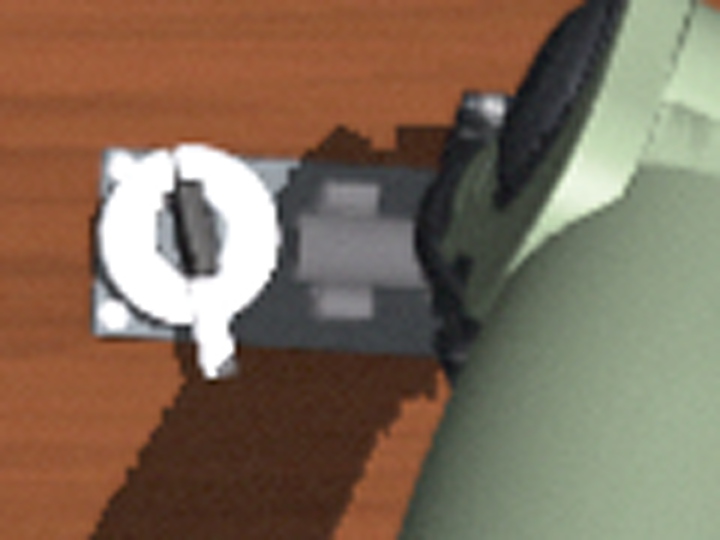

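The load is balanced, the yaw moment is near zero and the pointer still meets the mark. One last small push to 15 N, then I'll hand in.

Run:
```python
from bench import bot
import numpy as np
bot.movel([564.1,-205.2,31.7],[np.pi,0,1.519],max_speed=10,threshold=25)
f=[]
for _ in range(15): bot.dwell(.03); s=bot.get_state(); f.append(s["contact_force"])
f=np.array(f); print(f.mean(0).round(1),f.std(0).round(2),s["wrist_torque"].round(2),s["tcp_pos"].round(2),s["t"])
if f[:,2].mean()>11: print(bot.sign_off())
```

```text
[-1.9  2.9 15.1] [0.5  0.33 0.57] [ 0.56  0.39 -0.06] [ 565.76 -205.26   33.92] 26.35
the job is handed in; nothing more can be done
None
```

I turned the keeper knob to the index mark, laid the plain shaft in the V-block and handed the job in at 26.4 s, still gripping and pressing it. No verdict was reported, so this rests on my own checks.

- **Knob:** it stands at about 1.30 rad by the tool angle. In the last picture the pointer tip meets the mark.
- **Press:** the wrist force at hand-in was 15.1 N down with 1.9 N sideways. From that I work out about 12 N on the near face and 14 N on the far face, ignoring friction.
- **Seat:** the shaft touched at the height expected for full seating, within about 0.2 mm. The yaw moment was nearly zero after a small trim.
- **Along the vee:** the shaft looks about 3 mm off centre toward -y, against the 12 mm allowed. My estimates of the fixture's y position disagreed by a few mm (-203 to -211 mm), so that offset is only approximate.
- **Other parts:** I didn't touch them, and nothing looked moved in the pictures I viewed. I made no measured before-and-after comparison.

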